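Clamp the conduit block and bung its leaning neck

TASK

Set the aluminium conduit block down on the two parallels in the green quick-slide vise, about midway along the jaws, its leaning brass neck towards the sliding jaw, and slide that jaw closed so that the block is held squarely against the fixed jaw with no gap on either side. Only then, put the red bung into the block's neck until its flange sits flush on the rim, and let go. Leave the yellow bung and the other things on the bench where they are.

Things in the scene. Friction and masses are not known exactly. Their poses are not given: they have to be found in the camera images.
- vise: Green quick-slide vise, fixed. Origin on the bench under it; x along the jaw travel from sliding to fixed jaw (roughly away from the robot), y along the jaws, z up. Base x -130 to +110 mm, 110 mm wide, top at z 30; a fixed cross-bar at x -130 to -105 rises to z 60. Fixed jaw: face at x +65, 40 mm thick, 100 mm wide, top at z 77.
- vise_seat (a point): Where the origin of the block lies when it is clamped in the middle: x +30, y 0, z 42 mm in the vise's frame (vise's axes). At this height are the tops of two aluminium parallels, each 12 mm wide, running along vise x from +3 to +63, centred at y +19 and -19; the block rests on them.
- jaw (a joint): Travel of the sliding jaw in m: 0 = fully open (112 mm between jaw faces), growing as it closes towards the fixed jaw (vise +x); opening = 0.112 - value, so 0.042 is closed on the 70 mm block. No screw: it slides by hand against about 6 N of friction and stays where it is left.
- jaw_lug (a point): Middle of the top (z 127 mm) of the orange upright lug on the sliding jaw, by which it is moved: 14 mm thick (vise x), 24 mm wide (vise y), from z 77 to 127; at vise x = -80 mm + jaw value. The sliding jaw is 40 mm thick, 100 mm wide, top at z 77; its face is 33 mm ahead (+x) of the lug's middle. Vise's axes.
- block: Loose cast-aluminium conduit block, about 0.45 kg, 70 (x) x 58 (y) x 100 mm high. Origin under its centre. Lower 45 mm rectangular; above it a brass neck leans 35 degrees towards the block's -x, between flat cheeks flush with the y faces, so it can be gripped across y (58 mm), middle of the grip up to 75 mm high at x 0 (there the cheeks span x -19 to +22 mm). Highest point of the rim at z 100.
- mouth (a point): Centre of the neck's open rim: 13.2 mm to -x of the block's origin, 86 mm above its underside. The neck's outward axis in the block's frame is (-0.574, 0, 0.819). Neck: outside diameter 50 mm, bore 38 mm, 39 mm deep. Has the block's axes.
- neck_foot (a point): Point on the neck's axis 36 mm inside the mouth, where the bung's narrow end lies when it is home. Block's axes.
- red_bung: Loose red plastic bung, 80 g, 86 mm long. Origin at the centre of its narrow end, z along its axis to the grip. Plug tapers from 26 mm diameter at z 0 to 36 mm at z 36; flange 46 mm diameter from z 36 to 42; round grip 30 mm diameter from z 42 to 86 with thin black bands. Starts upright in either hole of the stand, origin 9 mm above the bench.
- red_bung_seat (a point): Centre of the red bung's flange underside (z 36 mm of the bung), which sits on the neck's rim when home.
- stand: Fixed pale wooden bung stand, 170 mm (x) by 75 mm (y) by 45 mm high, origin at the centre of its underside; two 41 mm holes at x +40 and -40. The bungs' flanges rest on its top.
- yellow_bung: Loose yellow bung like the red one but with a thinner plug (18 to 26 mm), standing in the stand's other hole: wrong size, leave it. Origin at its narrow end.
- white_box: Bystander: white square junction box, 85 x 85 x 30 mm, open. Origin under its centre.
- brown_cover: Bystander: brown round junction cover, 86 mm diameter, 22 mm high.
- screwdriver: Bystander: red-handled screwdriver, 200 mm long, lying.
- hammer: Bystander: hammer, 280 mm long, lying.
- tape_measure: Bystander: yellow tape measure case, 70 x 40 x 65 mm.
- jar: Bystander: glass jar with a blue cap, 66 mm diameter, 90 mm high.
Things that resemble listed ones, but are neither listed nor needed, are in the scene too. Several things have the shape of the block; the one meant has the colours described above. Of the things like the red_bung, leave any that is turquoise; of the rest the larger one is meant.

How it is judged:
By the outcome, as a careful person would: the job done as asked, in the order asked, and still so for the second after the job is handed in, with the robot touching nothing.
It also fails if it takes over 64 s, if anything falls off the work surface, if the arm or the gripper's body presses on something with over 40 N, if the wrist force passes 120 N, or if a joint passes its speed limit or range.

ROBOT

A 6-joint arm with a two-finger parallel gripper is mounted at the origin on the work surface. World frame = base frame: x ahead of the robot, y to its left, z up, the work surface at z = 0. Lengths are in mm, angles in rad, forces in N, time in s.
With the tool pointing down it reaches from about 275 to 750 mm from the base axis. Payload 10.2 kg.
Tool frame: the origin (TCP) lies midway between the tips of the shut fingers; the grasp point (between the pads) lies 19 mm behind it (r.grip_depth is the distance from the TCP to the grasp point, in mm); z points along the fingers, y is the line along which they close (so a half turn about z gives the same grasp; the last joint's range is limited). The gripper opens to 88 mm and grips with 3 to 60 N. Pads are 18 mm wide; open, the fingers measure 123 mm over their backs; the gripper's body (75 mm by 187 mm) begins 45 mm behind the grasp point.
Start: joints at [-1.561, 0.313, 1.498, -0, 1.331, -0.223], TCP at [121.105, -510.847, 238.72] pointing down, gripper open.
Joint ranges: [-2.94, 2.94], [-0.97, 2.17], [0.19, 2.56], [-1.23, 4.37], [0.02, 3.11], [-2.88, 2.88]. Speed limits (rad/s): [2.39, 2.39, 3.01, 3.14, 3.14, 3.14].

INTERFACE

Orientations are given as a unit quaternion [w, x, y, z].
In Python, from plant import r gives the robot as it stands.
- The arm moves only by the tool servo_tool, never from a script. Its argument "plan" is a list of rows, each a list of 2 entries, a list of its own where there are three numbers: the shift along the tool's x, y, z in mm, then the turn about the tool's z in degrees. In form: [[[x, y, z], yaw], ...]. A call has 1 to 20 rows; each row is the pose to reach, as a shift and turn from the pose commanded when the call began, along the tool's axes at that moment; what a row does not reach only later rows make up. A row lasts 1/10 s, in which the tool goes at most 50 mm and 8.59 degrees, less where a joint would pass 70% of its speed; a pose out of reach is approached as far as the arm can. A call with a gripper value outside its range is refused whole. "fingers" is the closure, from -1 (fully open) to 1 (shut), set as the call begins (left out, the last holds). The fingers move at their own pace and stop on an object; "grip_force" is the grip in N (left out, the last holds). Time passes only in rows, so rows that repeat a pose let the fingers close. It gives the time, the measured TCP pose, the force, the opening and the grip force at its end, in the units of the state.
- r.observe(): the state, without advancing time (a new reading comes with each control period).
- r.capture(name): name is "scene" or "top" or "wrist"; returns a dict with "color" (480x640x3 uint8, red, green, blue), "intrinsics" (3x3 intrinsics, pixels), "dist_coeffs" ([k1, k2, p1, p2, k3] as OpenCV has them; the pictures are not rectified), "extrinsics" (4x4, takes a point from world to camera coordinates). Camera axes: x right, y down, z forward; pixel columns grow to the right and rows downward; lengths in mm; the calibration is good to about 2 mm. A picture is of the moment at which its call begins. There is no depth.
- r.hand_in(): hands the job in; it is judged then, once.
Trained networks look in a picture, given as the dict that the camera call returned (one of the last four; its "shot" number tells which), for a name from the list of things; names that differ only in an ending like _2 or _b are one class to them, and where a whole thing is asked for, a point or a joint stands for the part that bears it (a point fixed in the world has none). Each returns a list of dicts, best first, with "score" (0 to 1); they miss things now and then, are a little off and sometimes report something else, mostly with a low value. They report only what shows in the picture. A call takes as long as a camera call. They do not tell look-alikes from the thing itself.
- r.cut_out(picture, name): "mask" (480x640 bool, what is visible of it) and "bbox" ([left, top, right, bottom] in pixels, round what is visible of it).
- r.spot_point(picture, name): "point" ([row, column] in pixels: a listed point, or the origin of a listed thing).
The state is a dict: "t": time; "joint_pos": joint angles; "joint_velocities": joint speeds; "effort": joint torques, N m; "position": TCP position; "orientation": TCP orientation; "contact_force": force on the tool from outside, world axes, zero at the start; "moment": the same for the moment, N m; "finger_gap": opening from 0.0 (shut) to 1.0 (fully open); "gripper_force": force on a finger pad.
Only numpy, scipy, OpenCV 4.12 (cv2) and the standard library are available. Lean on these libraries where they do the work, as an engineer would, in place of code of your own. Each camera call takes 0.05 s, during which the arm holds its last target. There are 200 camera calls.

## Working session

There is one attempt and no reset: what is moved stays moved. The work goes in short steps, Python scripts to look and compute and a tool call to move; the robot and the scene stay as the last step left them, time stands still between calls to the robot, and variables do not carry over. Pictures are saved under pics/ and viewed, at most 10 in all, crops included, and the job is handed in when it is done.

Besides the shell and the picture viewer there is one more tool, called after "Call:" by a JSON object that holds its "api" and its "payload". servo_tool: Moves the arm, as the interface text tells. Its arguments: {"type":"object","properties":{"plan":{"type":"array"},"fingers":{"type":"number"},"grip_force":{"type":"number"}},"required":["plan"]}

```bash
mkdir -p pics; ls; cat > h.py <<'E'
import numpy as np, cv2, json
from plant import r
from scipy.spatial.transform import Rotation as R
def save(p,n): cv2.imwrite(f'pics/{n}.png',p['color'][:,:,::-1])
def ray(p,rc):
    K=np.array(p['intrinsics']);d=np.array(p['dist_coeffs'],float);T=np.array(p['extrinsics'])
    u=cv2.undistortPoints(np.array([[[rc[1],rc[0]]]],float),K,d)[0,0]
    Rm=T[:3,:3];o=-Rm.T@T[:3,3];v=Rm.T@np.array([u[0],u[1],1]);return o,v/np.linalg.norm(v)
def atz(p,rc,z):
    o,v=ray(p,rc);return o+v*(z-o[2])/v[2]
def tri(rays):
    A=np.zeros((3,3));b=np.zeros(3)
    for o,v in rays:
        M=np.eye(3)-np.outer(v,v);A+=M;b+=M@o
    x=np.linalg.solve(A,b);return x,[round(float(np.linalg.norm((np.eye(3)-np.outer(v,v))@(x-o))),1) for o,v in rays]
def proj(p,X):
    T=np.array(p['extrinsics']);rv=cv2.Rodrigues(T[:3,:3])[0]
    return cv2.projectPoints(np.array(X,float).reshape(-1,3),rv,T[:3,3],np.array(p['intrinsics']),np.array(p['dist_coeffs'],float))[0][:,0]
E
python3 - <<'E'
from h import *
np.set_printoptions(precision=1,suppress=True)
P={n:r.capture(n) for n in('scene','top')}
for n,p in P.items():
    save(p,n)
    T=np.array(p['extrinsics']);print(n,-T[:3,:3].T@T[:3,3])
    for k in ['vise_seat','jaw_lug','block','mouth','neck_foot','red_bung','red_bung_seat','yellow_bung','stand','vise']:
        print(n,k,[(round(d['score'],2),np.array(d['point']).round().tolist()) for d in r.spot_point(p,k)][:5])
s=r.observe();print(s)
E
```

```text
pics
scene [1529.   546.5  807.5]
scene vise_seat [(0.75, [245.0, 242.0]), (0.44, [279.0, 459.0])]
scene jaw_lug [(0.93, [205.0, 265.0]), (0.34, [310.0, 327.0])]
scene block [(0.7, [280.0, 373.0]), (0.66, [268.0, 421.0]), (0.65, [248.0, 351.0])]
scene mouth [(0.87, [219.0, 356.0]), (0.72, [249.0, 378.0]), (0.71, [235.0, 416.0])]
scene neck_foot [(0.92, [235.0, 354.0]), (0.58, [263.0, 375.0]), (0.58, [249.0, 426.0]), (0.2, [308.0, 444.0])]
scene red_bung [(0.79, [270.0, 475.0]), (0.6, [291.0, 456.0]), (0.55, [300.0, 497.0]), (0.31, [264.0, 377.0])]
scene red_bung_seat [(0.89, [280.0, 457.0]), (0.85, [293.0, 495.0]), (0.58, [262.0, 478.0])]
scene yellow_bung [(0.93, [306.0, 442.0])]
scene stand [(0.7, [349.0, 324.0]), (0.34, [246.0, 184.0])]
scene vise [(0.93, [257.0, 252.0])]
top [ 394.1  -27.9 1027.2]
top vise_seat [(0.94, [233.0, 420.0]), (0.59, [278.0, 272.0])]
top jaw_lug [(0.94, [267.0, 420.0])]
top block [(0.85, [322.0, 317.0]), (0.82, [333.0, 233.0]), (0.65, [276.0, 271.0])]
top mouth [(0.93, [276.0, 262.0]), (0.9, [325.0, 316.0]), (0.64, [332.0, 231.0]), (0.3, [301.0, 183.0])]
top neck_foot [(0.77, [318.0, 312.0]), (0.57, [336.0, 226.0]), (0.49, [303.0, 485.0]), (0.37, [215.0, 486.0])]
top red_bung [(0.88, [352.0, 178.0]), (0.73, [303.0, 146.0])]
top red_bung_seat [(0.91, [352.0, 170.0]), (0.79, [297.0, 177.0]), (0.48, [304.0, 138.0]), (0.41, [189.0, 205.0])]
top yellow_bung [(0.71, [262.0, 186.0])]
top stand [(0.78, [282.0, 184.0])]
top vise [(0.71, [247.0, 415.0]), (0.16, [306.0, 487.0])]
{'t': 1.1, 'joint_pos': array([-1.6,  0.3,  1.5, -0. ,  1.3, -0.2]), 'joint_velocities': array([ 0., -0., -0.,  0.,  0.,  0.]), 'effort': array([ -0. , -40.2, -25.2,   0.1,   0. ,  -0. ]), 'position': array([ 121.1, -510.8,  238.7]), 'orientation': array([ 0. ,  1. ,  0.1, -0. ]), 'contact_force': array([ 0.2, -0.1,  0.7]), 'moment': array([ 0.1, -0. ,  0. ]), 'gripper_force': 0.0, 'finger_gap': 1.0021219641922137}
```

View pics/scene.png

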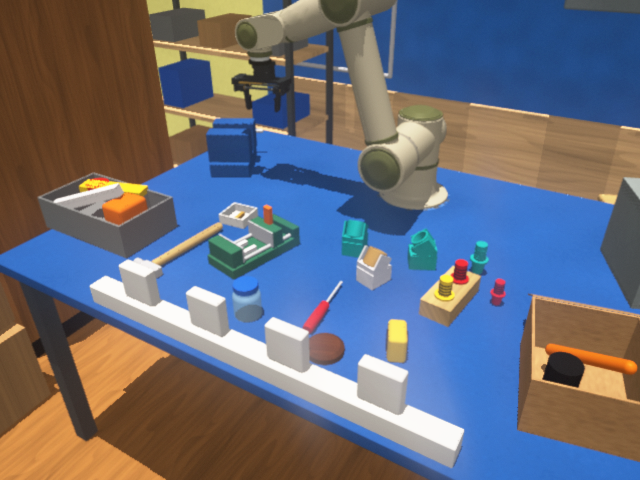

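View pics/top.png

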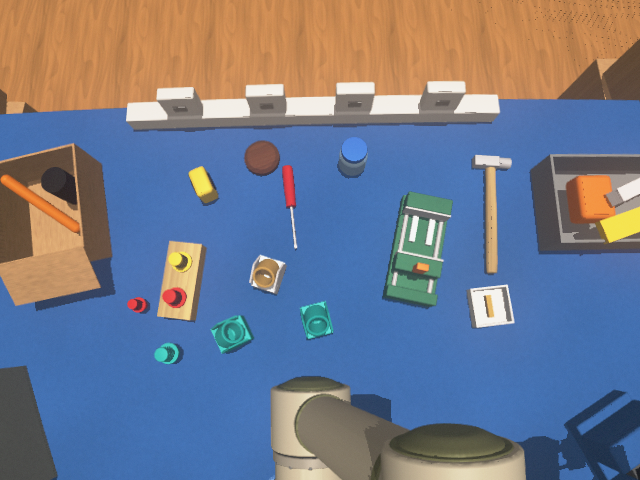

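```bash
cat > fit.py <<'E'
from h import *
from scipy.optimize import minimize
def box(x0,x1,y0,y1,z0,z1): return np.array([[x,y,z] for x in(x0,x1) for y in(y0,y1) for z in(z0,z1)],float)
a=np.linspace(0,2*np.pi,24,endpoint=False)
def disc(d,z): return np.c_[d/2*np.cos(a),d/2*np.sin(a),0*a+z]
n=np.array([-.574,0,.819]);e=np.array([.819,0,.574])
rim=np.array([-13.2,0,86])+25*(np.outer(np.cos(a),e)+np.outer(np.sin(a),[0,1,0]))
BLOCK=np.vstack([box(-35,35,-29,29,0,45),rim,box(-19,22,-29,29,75,75)])
def vise(j): return [box(-130,110,-55,55,0,30),box(-130,-105,-55,55,0,60),box(65,105,-50,50,30,77),box(-87-0+j-0,-47+j,-50,50,30,77),box(-87+j,-73+j,-12,12,77,127)]
def bung(x,o=9): return [np.vstack([disc(30,86+o),disc(30,42+o)])+[x,0,0],np.vstack([disc(46,36+o),disc(46,42+o)])+[x,0,0]]
STAND=[box(-85,85,-37.5,37.5,0,45)]
def render(p,parts,q,S=3):
    m=np.zeros((480*S,640*S),np.uint8);c,s=np.cos(q[2]),np.sin(q[2]);Rz=np.array([[c,-s,0],[s,c,0],[0,0,1]])
    for X in parts:
        u=proj(p,X@Rz.T+[q[0],q[1],0]);h=cv2.convexHull(((u+.5)*S*16).astype(np.int32)) 
        cv2.fillConvexPoly(m,h,1,shift=4)
    return cv2.resize(m.astype(np.float32),(640,480),interpolation=cv2.INTER_AREA)
def fit(views,parts,q0,yaws):
    def cost(v):
        q=[v[0]*10,v[1]*10,v[2]*.1];c=0
        for p,mk in views:
            m=render(p,parts,q);c+=1-np.minimum(m,mk).sum()/np.maximum(m,mk).sum()
        return c/len(views)
    best=[]
    for y in yaws:
        o=minimize(cost,[q0[0]/10,q0[1]/10,y*10],method='Nelder-Mead',options=dict(initial_simplex=np.array([q0[0]/10,q0[1]/10,y*10])+np.vstack([[0,0,0],np.eye(3)*[1.5,1.5,2]]),maxiter=90))
        best.append((round(o.fun,3),(o.x*[10,10,.1]).round(3).tolist()))
    return sorted(best)
E
python3 - <<'E'
from fit import *
P={k:r.capture(k) for k in('scene','top')}
near={'block':{'scene':(373,266),'top':(267,274)},'stand':{'scene':(450,295),'top':(182,282)},'vise':{'scene':(254,245),'top':(420,250)},'red_bung':{'scene':(460,272),'top':(174,297)}}
M={}
for k in near:
    for c in P:
        b=None
        for d in r.cut_out(P[c],k):
            x=np.array(d['bbox']);cc=np.array([(x[0]+x[2])/2,(x[1]+x[3])/2]);ds=np.hypot(*(cc-near[k][c]))
            if b is None or ds<b[0]: b=(ds,d['score'],x.tolist(),d['mask'].astype(np.float32))
        if b: print(k,c,b[:3],b[3].sum()); M[k,c]=b[3]
        else: print(k,c,'none')
import pickle;pickle.dump((P,M),open('m.pkl','wb'))
def V(k): return [(P[c],M[k,c]) for c in P if (k,c) in M]
print(atz(P['top'],(276,271),0),atz(P['top'],(282,182),0),atz(P['top'],(247,415),0))
pi=np.pi
q0=atz(P['top'],(276,269),30)
print('block',fit(V('block'),[BLOCK],q0,np.arange(8)*pi/4)[:4])
print('vise',fit(V('vise'),vise(0),atz(P['top'],(247,415),20),[-.15,-.3])[:2])
print('stand',fit([(P['top'],M['stand','top'])],STAND,atz(P['top'],(282,182),20),[-.1,pi/2-.1])[:2])
print('red',fit(V('red_bung'),bung(0),atz(P['top'],(297,174),70),[0.])[:2])
# triangulate mouth, lug, red seat
print(tri([ray(P['scene'],(249,378)),ray(P['top'],(276,262))]))
print(tri([ray(P['scene'],(205,265)),ray(P['top'],(267,420))]))
print(tri([ray(P['scene'],(280,457)),ray(P['top'],(297,177))]))
print(tri([ray(P['scene'],(245,242)),ray(P['top'],(233,420))]))
E
```

```text
block scene (np.float64(1.533786165017786), 0.98, [356.7, 242.7, 392.2, 290.3]) 1208.0
block top (np.float64(1.950640920313105), 0.58, [252.2, 254.7, 285.7, 293.2]) 1013.0
stand scene (np.float64(2.4459149617270337), 0.81, [415.6, 266.8, 481.2, 326.9]) 1484.0
stand top (np.float64(2.376972864800897), 0.92, [158.1, 241.3, 207.1, 318.1]) 2266.0
vise scene (np.float64(3.7976966703516526), 0.86, [207.9, 207.9, 298.9, 274.6]) 3371.0
vise top (np.float64(1.7088007490635255), 0.78, [384.0, 193.2, 452.8, 308.0]) 5483.0
red_bung scene (np.float64(1.817965896269788), 0.7, [449.9, 262.0, 467.0, 283.9]) 316.0
red_bung top (np.float64(35.996735963139756), 0.59, [128.2, 296.8, 148.9, 309.7]) 211.0
[511.62913455  98.39327684   0.        ] [500.09854941 306.18695316   0.        ] [ 574.0133296  -235.77382646    0.        ]
block [(np.float64(0.089), [512.399, 101.522, -0.324]), (np.float64(0.091), [512.706, 100.29, 5.975]), (np.float64(0.099), [512.552, 100.658, 2.822]), (np.float64(0.1), [512.508, 100.96, 2.829])]
vise [(np.float64(0.086), [575.169, -238.77, -0.221]), (np.float64(0.087), [575.654, -238.289, -0.214])]
stand [(np.float64(0.26), [501.253, 298.662, 3.018]), (np.float64(0.26), [501.288, 298.623, -0.124])]
red [(np.float64(0.593), [461.498, 301.305, 0.125])]
(array([502.19760565, 104.80674943,  90.58980917]), [1.6, 1.6])
(array([ 513.42142101, -222.797227  ,  130.74926275]), [6.3, 6.3])
(array([463.24616419, 300.23700968,  42.84332873]), [2.0, 2.0])
(array([ 600.50354731, -244.18433663,   44.14262767]), [4.9, 4.9])
```

```bash
cat >> h.py <<'E'
def state():
    s=r.observe();q=s['orientation'];M=R.from_quat([q[1],q[2],q[3],q[0]]).as_matrix();return s,M
def go(xyz,psi,mod=True,M=None,p0=None):
    """print shift and turn to bring TCP to xyz with tool x at heading psi"""
    s,M0=state();M=M0 if M is None else M;p0=s['position'] if p0 is None else p0
    h=np.arctan2(M[1,0],M[0,0]);d=M.T@(np.array(xyz)-p0)
    t=-(psi-h);
    if mod:t=(t+np.pi/2)%np.pi-np.pi/2
    print('t %.2f pos'%s['t'],s['position'].round(1),'head %.3f'%h,'j1 %.2f j6 %.2f'%(s['joint_pos'][0],s['joint_pos'][5]),'shift',d.round(1),'turn',round(np.degrees(t),1),'F',s['contact_force'].round(1))
E
python3 - <<'E'
from h import *
s,M=state();print(M.round(3))
go([505,101,260],-.32); go([575,-235,260],-.22)
E
```

```text
[[ 0.973  0.231 -0.   ]
 [ 0.231 -0.973  0.   ]
 [-0.    -0.    -1.   ]]
t 1.60 pos [ 121.1 -510.8  238.7] head 0.233 j1 -1.56 j6 -0.22 shift [ 514.7 -506.8  -21.3] turn 31.7 F [0.6 0.1 0.3]
t 1.60 pos [ 121.1 -510.8  238.7] head 0.233 j1 -1.56 j6 -0.22 shift [ 505.3 -163.7  -21.3] turn 25.9 F [0.6 0.1 0.3]
```

Call:
{"api": "servo_tool", "payload": {"plan": [[[505, -165, -60], 26], [[505, -165, -60], 26], [[505, -165, -60], 26], [[505, -165, -60], 26], [[505, -165, -60], 26], [[505, -165, -60], 26], [[505, -165, -60], 26], [[505, -165, -60], 26], [[505, -165, -60], 26], [[505, -165, -60], 26], [[505, -165, -60], 26], [[505, -165, -60], 26], [[505, -165, -60], 26], [[505, -165, -60], 26]]}}

```text
t: 3.0
position: [573.7, -234.4, 298.6]
orientation: [0.0, 0.994, -0.111, -0.0]
contact_force: [0.8, 0.5, 0.3]
finger_gap: 1.002
gripper_force: 0.0
```

```bash
python3 - <<'E'
from h import *
import pickle
p=r.capture('wrist');save(p,'w1')
T=np.array(p['extrinsics']);print((-T[:3,:3].T@T[:3,3]).round(1),T[2,:3].round(2))
for k in ['vise_seat','jaw_lug','vise']: print(k,[(round(d['score'],2),np.round(d['point'],1).tolist(),atz(p,d['point'],z).round(1)) for z in [{'vise_seat':42,'jaw_lug':127,'vise':0}[k]] for d in r.spot_point(p,k)])
pickle.dump(p,open('w1.pkl','wb'))
go([505,103,280],-.32)
E
```

```text
[ 655.9 -251.9  443.8] [-0.32  0.07 -0.95]
vise_seat [(0.79, [174.8, 313.5], array([ 598.3, -240.7,   42. ]))]
jaw_lug [(0.89, [275.0, 318.8], array([ 509.6, -226. ,  127. ]))]
vise [(0.32, [297.6, 73.1], array([494.7, 151.9,   0. ]))]
t 3.20 pos [ 573.8 -234.6  299. ] head -0.222 j1 -0.58 j6 1.22 shift [-141.5 -314.1   18.9] turn 5.6 F [ 0.5 -0.3  0.5]
```

View pics/w1.png

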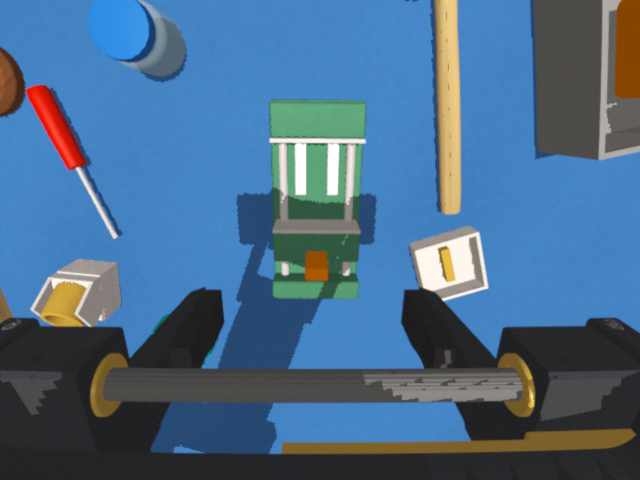

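```bash
python3 - <<'E'
from h import *
import pickle
p=pickle.load(open('w1.pkl','rb'));c=p['color'].astype(int)
for col in (290,318,345):
    print(col,[(y,c[y,col].tolist()) for y in list(range(97,105))+list(range(134,148))] if col==318 else '')
print([(y,c[y,318].tolist()) for y in range(214,284,2)])
for row in (120,260): print(row,[(x,c[row,x].tolist()) for x in list(range(266,278,2))+list(range(300,334,2))+list(range(354,370,2))])
for n,uv,z in [('BL',(101,270),77),('BR',(101,366),77),('FL',(143,269.5),77),('FR',(143,365.5),77),('SL',(221,275),77),('SR',(221,360),77),('lugtop far',(252,318),127),('bar L',(297,273.5),60),('bar R',(297,358),60)]:
    print(n,atz(p,uv,z).round(1))
E
```

```text
290 
318 [(97, [70, 134, 198]), (98, [68, 132, 196]), (99, [69, 126, 176]), (100, [77, 140, 132]), (101, [84, 151, 113]), (102, [82, 141, 103]), (103, [84, 148, 109]), (104, [93, 163, 120]), (134, [93, 163, 122]), (135, [91, 161, 118]), (136, [86, 149, 109]), (137, [98, 138, 109]), (138, [188, 187, 179]), (139, [249, 241, 237]), (140, [253, 245, 241]), (141, [251, 243, 240]), (142, [230, 222, 218]), (143, [120, 131, 115]), (144, [69, 126, 90]), (145, [91, 160, 118]), (146, [97, 168, 124]), (147, [96, 166, 123])]
345 
[(214, [49, 87, 63]), (216, [49, 86, 62]), (218, [58, 90, 70]), (220, [125, 119, 115]), (222, [127, 120, 117]), (224, [125, 120, 118]), (226, [123, 117, 116]), (228, [126, 120, 117]), (230, [135, 129, 126]), (232, [139, 133, 130]), (234, [68, 97, 77]), (236, [52, 90, 66]), (238, [46, 87, 64]), (240, [49, 89, 63]), (242, [52, 90, 67]), (244, [47, 88, 63]), (246, [50, 89, 66]), (248, [51, 88, 65]), (250, [58, 86, 61]), (252, [139, 78, 21]), (254, [149, 77, 1]), (256, [148, 74, 0]), (258, [148, 76, 0]), (260, [148, 75, 0]), (262, [148, 74, 0]), (264, [148, 73, 0]), (266, [1
[... 1126 characters left out ...]
(308, [148, 76, 0]), (310, [148, 75, 0]), (312, [150, 77, 4]), (314, [148, 75, 0]), (316, [149, 76, 0]), (318, [148, 75, 0]), (320, [149, 75, 0]), (322, [149, 75, 0]), (324, [149, 77, 0]), (326, [135, 75, 8]), (328, [56, 86, 63]), (330, [49, 83, 62]), (332, [45, 82, 60]), (354, [48, 89, 63]), (356, [50, 89, 71]), (358, [61, 115, 164]), (360, [68, 132, 196]), (362, [70, 132, 196]), (364, [71, 132, 196]), (366, [70, 132, 196]), (368, [70, 132, 194])]
BL [ 685.5 -215.1   77. ]
BR [ 664.2 -309.6   77. ]
FL [ 645.8 -204.    77. ]
FR [ 623.8 -302.    77. ]
SL [ 562.5 -188.1   77. ]
SR [ 541.4 -281.4   77. ]
lugtop far [ 534.5 -230.6  127. ]
bar L [ 461.2 -157.5   60. ]
bar R [ 437.4 -262.7   60. ]
```

Call:
{"api": "servo_tool", "payload": {"plan": [[[-140, -315, 20], 5.6], [[-140, -315, 20], 5.6], [[-140, -315, 20], 5.6], [[-140, -315, 20], 5.6], [[-140, -315, 20], 5.6], [[-140, -315, 20], 5.6], [[-140, -315, 20], 5.6], [[-140, -315, 20], 5.6], [[-140, -315, 20], 5.6], [[-140, -315, 20], 5.6]]}}

```text
t: 4.2
position: [507.1, 103.0, 278.8]
orientation: [0.0, 0.987, -0.159, 0.0]
contact_force: [0.0, -0.8, 0.3]
finger_gap: 1.002
gripper_force: 0.0
```

```bash
python3 - <<'E'
from fit import *
import pickle
w=pickle.load(open('w1.pkl','rb'))
for y in (229,274): 
    X=atz(w,(y,317.5),77 if y==229 else 127);d=X-[573,-239,0];c,s=np.cos(-.222),np.sin(-.222);print(y,(c*d[0]+s*d[1]).round(1),(-s*d[0]+c*d[1]).round(1))
p=r.capture('wrist');save(p,'w2')
P,M=pickle.load(open('m.pkl','rb'))
d=r.cut_out(p,'block');print([(x['score'],np.round(x['bbox']).tolist()) for x in d])
for k in('mouth','block','neck_foot'):
    for x in r.spot_point(p,k): print(k,round(x['score'],2),np.round(x['point'],1),atz(p,x['point'],{'mouth':86,'block':0,'neck_foot':56.5}[k]).round(1))
b=min(d,key=lambda x:abs((x['bbox'][0]+x['bbox'][2])/2-320))
pickle.dump((p,b),open('w2.pkl','wb'))
m=b['mask'].astype(np.float32)
for V in ([(p,m)],[(p,m),(P['scene'],M['block','scene']),(P['top'],M['block','top'])]):
    print(fit(V,[BLOCK],(512.5,101),[-.32]))
E
```

```text
229 -30.9 -0.5
274 -63.6 0.1
[(0.9, [288.0, 166.0, 344.0, 233.0]), (0.85, [387.0, 204.0, 470.0, 288.0]), (0.66, [253.0, 265.0, 323.0, 352.0]), (0.36, [520.0, 1.0, 640.0, 173.0])]
mouth 0.96 [272.4 443.8] [394.1 -11.   86. ]
mouth 0.8 [321.7 293.6] [387.4 166.1  86. ]
mouth 0.7 [219.9 312. ] [496.4 107.6  86. ]
block 0.89 [291.5 290.9] [384. 176.   0.]
block 0.81 [188.8 315.7] [510.5  98.    0. ]
block 0.81 [237.8 416.2] [406.5  -8.2   0. ]
neck_foot 0.94 [319.2 285.2] [376.7 182.6  56.5]
neck_foot 0.77 [191.5 312.3] [519.   99.7  56.5]
neck_foot 0.7 [245.2 428.1] [417.3  -8.   56.5]
[(np.float64(0.064), [509.216, 101.117, -0.32])]
[(np.float64(0.086), [511.891, 100.538, -0.318])]
```

View pics/w2.png

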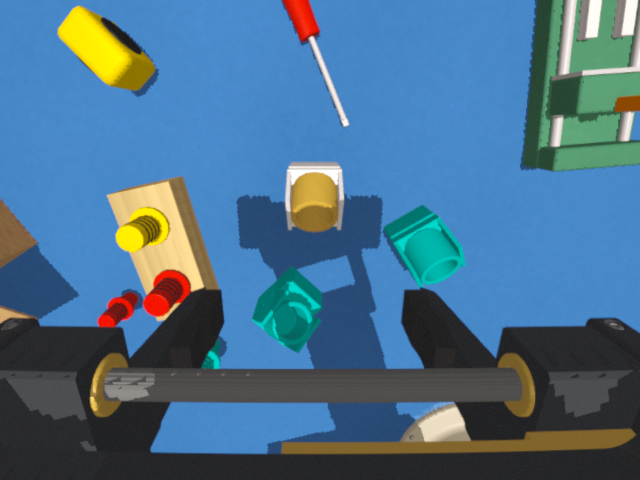

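```bash
python3 - <<'E'
from h import *
go([510.5,100.7,54],-.319)
E
```

```text
t 4.45 pos [507.1 103.4 278.7] head -0.320 j1 -0.03 j6 1.87 shift [  4.1   1.5 224.7] turn -0.1 F [ 0.5  0.3 -0.9]
```

Call:
{"api": "servo_tool", "payload": {"plan": [[[4, 1.5, 50], 0], [[4, 1.5, 100], 0], [[4, 1.5, 150], 0], [[4, 1.5, 190], 0], [[4, 1.5, 212], 0], [[4, 1.5, 224.5], 0], [[4, 1.5, 224.5], 0], [[4, 1.5, 224.5], 0]]}}

```text
t: 5.25
position: [511.0, 101.4, 55.3]
orientation: [-0.0, 0.987, -0.159, 0.001]
contact_force: [0.3, 0.2, 0.5]
finger_gap: 1.003
gripper_force: 0.0
```

Call:
{"api": "servo_tool", "payload": {"plan": [[[0, 0, 0], 0], [[0, 0, 0], 0], [[0, 0, 0], 0], [[0, 0, 0], 0], [[0, 0, 0], 0], [[0, 0, 0], 0]], "fingers": 1, "grip_force": 35}}

```text
t: 5.85
position: [510.3, 101.4, 54.6]
orientation: [0.0, 0.987, -0.159, 0.0]
contact_force: [-1.7, -3.1, 5.7]
finger_gap: 0.655
gripper_force: 35.0
```

Call:
{"api": "servo_tool", "payload": {"plan": [[[0, 0, -30], 0], [[0, 0, -80], 0], [[0, 0, -130], 0], [[0, 0, -130], 0]]}}

```text
t: 6.25
position: [512.6, 101.8, 189.8]
orientation: [-0.001, 0.987, -0.159, 0.005]
contact_force: [-0.4, -0.6, -4.5]
finger_gap: 0.653
gripper_force: 35.0
```

```bash
python3 - <<'E'
from h import *
go([511,101,54],-.319)
c,s=np.cos(-.222),np.sin(-.222)
X=np.array([574,-239])+25*np.array([c,s])
go([X[0],X[1],184],-.222)
E
```

```text
t 6.25 pos [512.6 101.8 189.8] head -0.319 j1 -0.03 j6 1.86 shift [ -2.6   1.7 135.8] turn 0.0 F [-0.4 -0.6 -4.5]
t 6.25 pos [512.6 101.8 189.8] head -0.319 j1 -0.03 j6 1.86 shift [189.9 302.    6.7] turn -5.5 F [-0.4 -0.6 -4.5]
```

Call:
{"api": "servo_tool", "payload": {"plan": [[[190, 302, 0], -5.5], [[190, 302, 0], -5.5], [[190, 302, 0], -5.5], [[190, 302, 0], -5.5], [[190, 302, 0], -5.5], [[190, 302, 0], -5.5], [[190, 302, 0], -5.5], [[190, 302, 0], -5.5], [[190, 302, 0], -5.5], [[190, 302, 0], -5.5], [[190, 302, 0], -5.5], [[190, 302, 0], -5.5]]}}

```text
t: 7.45
position: [596.1, -243.5, 184.3]
orientation: [-0.0, 0.994, -0.11, -0.0]
contact_force: [0.7, 0.6, -4.0]
finger_gap: 0.654
gripper_force: 35.0
```

```bash
python3 - <<'E'
from h import *
import pickle
c,s=np.cos(-.222),np.sin(-.222)
X=np.array([574,-239])+25*np.array([c,s])
go([X[0],X[1],120],-.222)
p=r.capture('wrist');save(p,'w3');pickle.dump(p,open('w3.pkl','wb'))
E
```

```text
t 7.45 pos [ 596.1 -243.5  184.3] head -0.221 j1 -0.57 j6 1.22 shift [ 2.5  0.5 64.3] turn 0.0 F [ 0.7  0.6 -4. ]
```

View pics/w3.png

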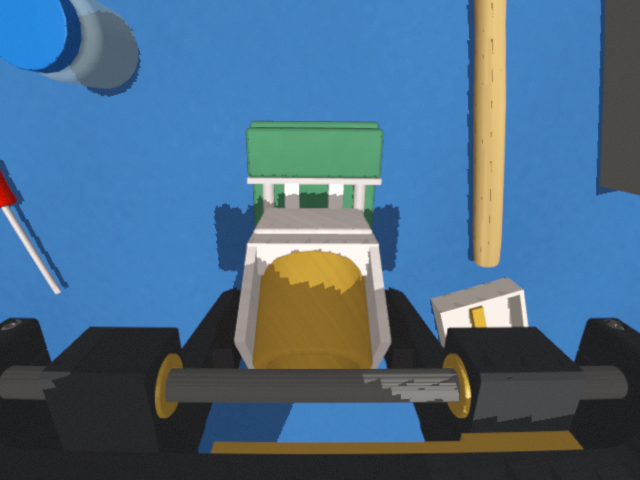

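```bash
python3 - <<'E'
from h import *
import pickle
p=pickle.load(open('w3.pkl','rb'));c=p['color'].astype(int)
print([(y,c[y,315].tolist()) for y in list(range(176,188))+list(range(204,212))+list(range(226,246,1))])
for row in (160,214): 
    g=np.abs(np.diff(c[row],axis=0)).sum(1); print(row,[(x,int(g[x])) for x in range(235,400) if g[x]>60])
cs,s=np.cos(-.222),np.sin(-.222)
def V(rc,z):
    X=atz(p,rc,z);d=X-[574,-239,0];return (round(cs*d[0]+s*d[1],1),round(-s*d[0]+cs*d[1],1))
print('face',V((182.5,248),77),V((182.5,382),77),'block bottom',V((207.5,263),129.7),V((207.5,368),129.7))
E
```

```text
[(176, [73, 130, 95]), (177, [103, 127, 107]), (178, [186, 180, 175]), (179, [229, 221, 216]), (180, [240, 232, 227]), (181, [241, 234, 229]), (182, [239, 232, 226]), (183, [217, 218, 208]), (184, [160, 188, 163]), (185, [100, 164, 124]), (186, [91, 161, 118]), (187, [92, 162, 119]), (204, [48, 84, 62]), (205, [44, 82, 57]), (206, [45, 84, 60]), (207, [60, 89, 68]), (208, [121, 121, 116]), (209, [151, 144, 139]), (210, [153, 144, 139]), (211, [154, 146, 141]), (226, [163, 155, 150]), (227, [163, 153, 149]), (228, [175, 166, 163]), (229, [210, 201, 197]), (230, [236, 226, 221]), (231, [248, 237, 232]), (232, [252, 242, 235]), (233, [224, 214, 209]), (234, [166, 159, 153]), (235, [153, 144, 139]), (236, [155, 148, 143]), (237, [157, 148, 144]), (238, [155, 146, 142]), (239, [152, 145, 139]), (240, [153, 145, 141]), (241, [153, 146, 140]), (242, [161, 153, 147]), (243, [201, 193, 187]), (244, [243, 233, 228]), (245, [255, 249, 244])]
160 [(246, 77)]
214 [(261, 79), (262, 103), (362, 62), (363, 131), (398, 81), (399, 72)]
face (np.float64(64.0), np.float64(49.4)) (np.float64(64.1), np.float64(-50.7)) block bottom (np.float64(57.7), np.float64(31.3)) (np.float64(57.8), np.float64(-32.3))
```

Call:
{"api": "servo_tool", "payload": {"plan": [[[3, 0, 30], 0], [[3, 0, 60], 0], [[3, 0, 75], 0], [[3, 0, 81], 0], [[3, 0, 85], 0], [[3, 0, 85], 0], [[3, 0, 85], 0]]}}

```text
t: 8.2
position: [599.4, -245.7, 100.4]
orientation: [0.0, 0.994, -0.111, 0.001]
contact_force: [-0.2, -0.2, -3.2]
finger_gap: 0.655
gripper_force: 35.0
```

Call:
{"api": "servo_tool", "payload": {"plan": [[[0, 0, 1.5], 0], [[0, 0, 2.5], 0], [[0, 0, 2.5], 0], [[0, 0, 2.5], 0]]}}

```text
t: 8.6
position: [598.9, -245.4, 96.8]
orientation: [0.0, 0.994, -0.111, 0.0]
contact_force: [-0.4, 0.6, -4.3]
finger_gap: 0.65
gripper_force: 35.0
```

Call:
{"api": "servo_tool", "payload": {"plan": [[[0, 0, 1], 0], [[0, 0, 1], 0], [[0, 0, 1], 0]]}}

```text
t: 8.9
position: [599.0, -245.5, 96.6]
orientation: [0.0, 0.994, -0.111, 0.0]
contact_force: [-4.5, 1.4, 4.8]
finger_gap: 0.654
gripper_force: 35.0
```

Contact. Release, retreat, then find the lug.

Call:
{"api": "servo_tool", "payload": {"plan": [[[0, 0, 0], 0], [[0, 0, 0], 0], [[0, 0, 0], 0], [[0, 0, 0], 0]], "fingers": -0.7}}

```text
t: 9.3
position: [599.0, -245.5, 95.6]
orientation: [0.0, 0.994, -0.111, 0.0]
contact_force: [0.3, 0.1, 0.2]
finger_gap: 0.852
gripper_force: 0.0
```

Call:
{"api": "servo_tool", "payload": {"plan": [[[0, 0, -30], 0], [[0, 0, -80], 0], [[-30, 0, -130], 0], [[-60, 0, -140], 0], [[-60, 0, -140], 0], [[-60, 0, -140], 0]]}}

```text
t: 9.9
position: [540.4, -232.3, 236.0]
orientation: [0.0, 0.994, -0.111, 0.0]
contact_force: [0.7, 0.1, -1.7]
finger_gap: 0.848
gripper_force: 0.0
```

```bash
python3 - <<'E'
from h import *
import pickle
p=r.capture('wrist');save(p,'w4');pickle.dump(p,open('w4.pkl','wb'))
cs,s=np.cos(-.222),np.sin(-.222)
for k,z in(('jaw_lug',127),('mouth',128),('vise_seat',42)):
    for x in r.spot_point(p,k):
        X=atz(p,x['point'],z);d=X-[574,-239,0];print(k,round(x['score'],2),np.round(x['point'],1),X.round(1),round(cs*d[0]+s*d[1],1),round(-s*d[0]+cs*d[1],1))
X=np.array([574,-239])-64.5*np.array([cs,s]);go([X[0],X[1],92],-.222)
E
```

```text
jaw_lug 0.86 [270.3 313.9] [ 510.4 -225.9  127. ] -65.0 -1.3
jaw_lug 0.31 [253.9 462.5] [ 497.7 -346.7  127. ] -50.8 -121.8
mouth 0.6 [174.9 308. ] [ 587.3 -238.7  128. ] 12.9 3.2
t 10.10 pos [ 540.8 -232.2  234.5] head -0.223 j1 -0.60 j6 1.19 shift [-30.4  -0.6 142.5] turn -0.0 F [-0.7  0.1 -0.8]
```

View pics/w4.png

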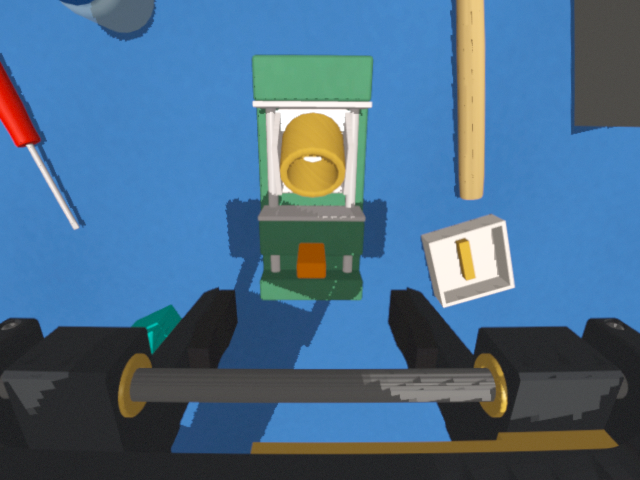

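Call:
{"api": "servo_tool", "payload": {"plan": [[[-30, 0, 40], 0], [[-30, 0, 80], 0], [[-30, 0, 115], 0], [[-30, 0, 135], 0], [[-30, 0, 141], 0], [[-30, 0, 141], 0]]}}

```text
t: 10.7
position: [511.2, -225.5, 94.0]
orientation: [-0.0, 0.994, -0.111, -0.001]
contact_force: [-0.2, -0.1, 0.4]
finger_gap: 0.854
gripper_force: 0.0
```

Call:
{"api": "servo_tool", "payload": {"plan": [[[0, 0, 0], 0], [[0, 0, 0], 0], [[0, 0, 0], 0], [[0, 0, 0], 0], [[0, 0, 0], 0], [[0, 0, 0], 0], [[0, 0, 0], 0], [[0, 0, 0], 0]], "fingers": 1, "grip_force": 40}}

```text
t: 11.5
position: [511.3, -224.6, 94.8]
orientation: [-0.001, 0.994, -0.111, 0.0]
contact_force: [0.6, 5.6, 2.4]
finger_gap: 0.269
gripper_force: 40.0
```

Call:
{"api": "servo_tool", "payload": {"plan": [[[4, 0, 0], 0], [[8, 0, 0], 0], [[12, 0, 0], 0], [[16, 0, 0], 0], [[19, 0, 0], 0], [[20, 0, 0], 0], [[20, 0, 0], 0]]}}

```text
t: 12.2
position: [530.2, -229.0, 94.8]
orientation: [-0.001, 0.994, -0.111, -0.001]
contact_force: [-3.3, 4.3, 4.3]
finger_gap: 0.267
gripper_force: 40.0
```

Call:
{"api": "servo_tool", "payload": {"plan": [[[1, 0, 0], 0], [[2, 0, 0], 0], [[3, 0, 0], 0], [[4, 0, 0], 0], [[4, 0, 0], 0], [[4, 0, 0], 0]]}}

```text
t: 12.8
position: [534.0, -229.9, 94.8]
orientation: [-0.001, 0.994, -0.111, -0.001]
contact_force: [-3.2, 4.4, 4.1]
finger_gap: 0.269
gripper_force: 40.0
```

Call:
{"api": "servo_tool", "payload": {"plan": [[[0.5, 0, 0], 0], [[1, 0, 0], 0], [[1.5, 0, 0], 0], [[1.5, 0, 0], 0], [[1.5, 0, 0], 0]]}}

```text
t: 13.3
position: [535.0, -230.1, 94.7]
orientation: [-0.001, 0.994, -0.111, -0.002]
contact_force: [-6.9, 5.9, 6.8]
finger_gap: 0.265
gripper_force: 40.0
```

Call:
{"api": "servo_tool", "payload": {"plan": [[[0.5, 0, 0], 0], [[1, 0, 0], 0], [[1.5, 0, 0], 0], [[2, 0, 0], 0], [[2, 0, 0], 0]]}}

```text
t: 13.8
position: [536.7, -230.5, 94.8]
orientation: [-0.001, 0.994, -0.111, -0.002]
contact_force: [-8.6, 6.1, 8.0]
finger_gap: 0.267
gripper_force: 40.0
```

Call:
{"api": "servo_tool", "payload": {"plan": [[[0.5, 0, 0], 0], [[1, 0, 0], 0], [[1.5, 0, 0], 0], [[1.5, 0, 0], 0]]}}

```text
t: 14.2
position: [536.7, -230.5, 94.7]
orientation: [-0.002, 0.994, -0.111, -0.004]
contact_force: [-18.3, 7.0, 13.1]
finger_gap: 0.268
gripper_force: 40.0
```

Call:
{"api": "servo_tool", "payload": {"plan": [[[0.5, 0, 0], 0], [[1, 0, 0], 0], [[1.5, 0, 0], 0], [[1.5, 0, 0], 0], [[1.5, 0, 0], 0]]}}

```text
t: 14.7
position: [536.7, -230.5, 94.7]
orientation: [-0.002, 0.994, -0.111, -0.006]
contact_force: [-27.8, 9.7, 17.8]
finger_gap: 0.263
gripper_force: 40.0
```

Call:
{"api": "servo_tool", "payload": {"plan": [[[0, 0, 0], 0], [[0, 0, 0], 0], [[0, 0, 0], 0], [[0, 0, 0], 0]], "fingers": -0.3}}

```text
t: 15.1
position: [541.0, -232.4, 94.6]
orientation: [0.0, 0.994, -0.111, 0.0]
contact_force: [-0.4, -0.5, 0.3]
finger_gap: 0.606
gripper_force: 0.0
```

Call:
{"api": "servo_tool", "payload": {"plan": [[[0, 0, -40], 0], [[0, 0, -90], 0], [[20, 0, -140], 0], [[20, 0, -150], 0], [[20, 0, -150], 0], [[20, 0, -150], 0]]}}

```text
t: 15.7
position: [560.0, -236.5, 243.4]
orientation: [-0.0, 0.994, -0.111, -0.001]
contact_force: [0.7, -0.3, -0.7]
finger_gap: 0.651
gripper_force: 0.0
```

```bash
python3 - <<'E'
from h import *
import pickle
p=r.capture('wrist');save(p,'w5');pickle.dump(p,open('w5.pkl','wb'))
cs,s=np.cos(-.222),np.sin(-.222)
for k,z in(('jaw_lug',127),('mouth',128),('neck_foot',98.5)):
    for x in r.spot_point(p,k):
        X=atz(p,x['point'],z);d=X-[574,-239,0];print(k,round(x['score'],2),np.round(x['point'],1),X.round(1),round(cs*d[0]+s*d[1],1),round(-s*d[0]+cs*d[1],1))
go([463,300,260],-.222)
E
```

```text
jaw_lug 0.57 [256.5 315.5] [ 538.3 -233.3  127. ] -36.0 -2.3
mouth 0.74 [195.3 310.5] [ 589.7 -240.8  128. ] 15.8 1.7
neck_foot 0.55 [163.5 315.6] [ 609.3 -249.5   98.5] 36.8 -2.5
t 15.90 pos [ 560.  -236.5  243.4] head -0.223 j1 -0.59 j6 1.20 shift [-213.2 -501.8  -15.7] turn -0.0 F [ 0.2 -0.1 -0.1]
```

View pics/w5.png

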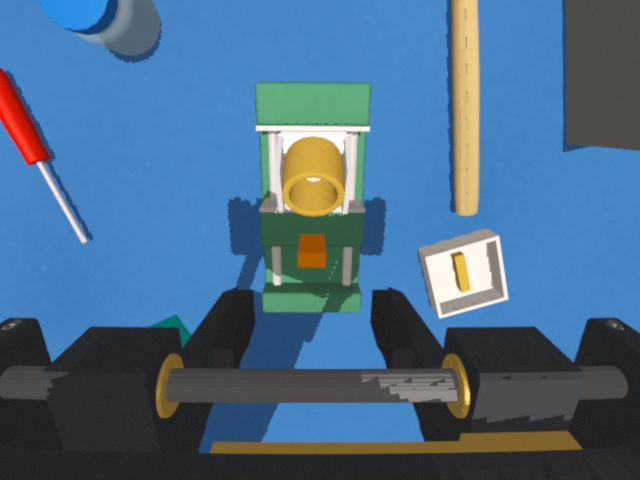

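Call:
{"api": "servo_tool", "payload": {"plan": [[[-215, -500, -20], 0], [[-215, -500, -20], 0], [[-215, -500, -20], 0], [[-215, -500, -20], 0], [[-215, -500, -20], 0], [[-215, -500, -20], 0], [[-215, -500, -20], 0], [[-215, -500, -20], 0], [[-215, -500, -20], 0], [[-215, -500, -20], 0], [[-215, -500, -20], 0], [[-215, -500, -20], 0], [[-215, -500, -20], 0], [[-215, -500, -20], 0], [[-215, -500, -20], 0]], "fingers": -0.2}}

```text
t: 17.4
position: [461.6, 297.2, 264.6]
orientation: [0.0, 0.994, -0.112, -0.0]
contact_force: [0.1, -0.6, -0.6]
finger_gap: 0.597
gripper_force: 0.0
```

```bash
python3 - <<'E'
from fit import *
import pickle
w=pickle.load(open('w5.pkl','rb'));c=w['color'].astype(int)
br=((c[:,:,0]-c[:,:,2]>70)&(c[:,:,0]-c[:,:,1]<90)&(c[:,:,1]>70)).astype(np.uint8)
br[:,:270]=0;br[:,360:]=0;br[:125]=0;br[222:]=0
ys,xs=np.nonzero(br);print('brass bbox',xs.min(),xs.max(),ys.min(),ys.max())
for row in(180,186,190,195,200): t=xs[ys==row];print(row,t.min(),t.max(),(t.min()+t.max())/2)
cs,s=np.cos(-.222),np.sin(-.222);Rz=np.array([[cs,-s,0],[s,cs,0],[0,0,1]])
for oy in(-1,0,1):
    X=(rim+[30,oy,42])@Rz.T+[574,-239,0];u=proj(w,X);print(oy,u.min(0).round(1),u.max(0).round(1))
p=r.capture('wrist');save(p,'w6');pickle.dump(p,open('w6.pkl','wb'))
for k,z in(('red_bung_seat',45),('red_bung',9),('yellow_bung',9),('stand',0)):
    for x in r.spot_point(p,k): print(k,round(x['score'],2),np.round(x['point'],1),atz(p,x['point'],z).round(1))
for k in('red_bung',):
    for x in r.cut_out(p,k):
        print(k,x['score'],np.round(x['bbox']),fit([(p,x['mask'].astype(np.float32))],bung(0),(462,302),[0.]) if x['score']>.3 else '')
go([462,302,58],-.222)
E
```

```text
brass bbox 282 343 137 216
180 283 343 313.0
186 282 343 312.5
190 282 343 312.5
195 282 343 312.5
200 283 342 312.5
-1 [281.9 169.9] [346.1 214.7]
0 [280.6 169.9] [344.8 214.7]
1 [279.3 169.9] [343.5 214.7]
red_bung_seat 0.78 [205.5 309.5] [459.7 301.6  45. ]
red_bung_seat 0.73 [228.5 229.4] [454.1 395.7  45. ]
red_bung_seat 0.55 [296.2 318. ] [348.  316.8  45. ]
red_bung 0.84 [286.6 318.3] [342.5 317.    9. ]
red_bung 0.72 [225.2 241. ] [446.1 391.8   9. ]
red_bung 0.71 [199.8 307.7] [458.8 304.3   9. ]
yellow_bung 0.98 [130.  297.8] [539.5 297.    9. ]
stand 0.77 [165.2 302.7] [499.1 301.1   0. ]
red_bung 0.86 [300. 277. 336. 333.] [(np.float64(1.0), [462.0, 302.0, 0.0])]
red_bung 0.78 [289. 188. 330. 236.] [(np.float64(0.089), [461.178, 302.885, 0.064])]
red_bung 0.73 [219. 218. 253. 248.] [(np.float64(1.0), [462.0, 302.0, 0.0])]
t 17.70 pos [461.3 298.1 264.8] head -0.223 j1 0.36 j6 2.15 shift [-2.000e-01 -4.000e+00  2.068e+02] turn -0.1 F [0.  0.3 0.1]
```

View pics/w6.png

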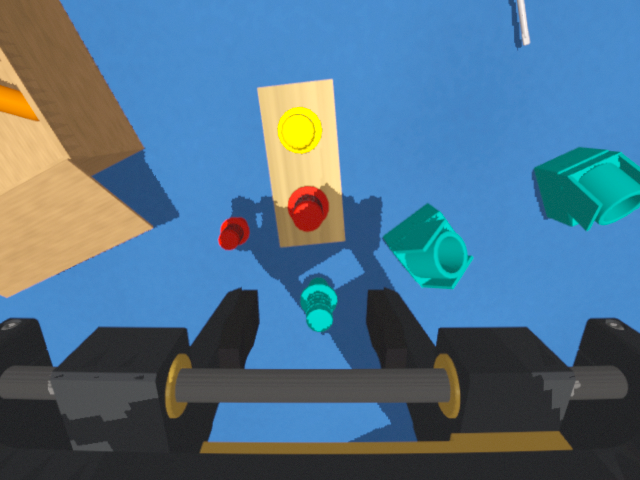

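Call:
{"api": "servo_tool", "payload": {"plan": [[[0, -4.5, 50], 0], [[0, -4.5, 100], 0], [[0, -4.5, 150], 0], [[0, -4.5, 185], 0], [[0, -4.5, 202], 0], [[0, -4.5, 207], 0], [[0, -4.5, 207], 0], [[0, -4.5, 207], 0]]}}

```text
t: 18.5
position: [462.8, 303.1, 59.0]
orientation: [-0.0, 0.994, -0.111, 0.001]
contact_force: [0.4, 0.5, 0.5]
finger_gap: 0.6
gripper_force: 0.0
```

Call:
{"api": "servo_tool", "payload": {"plan": [[[0, 0, 0], 0], [[0, 0, 0], 0], [[0, 0, 0], 0], [[0, 0, 0], 0], [[0, 0, 0], 0]], "fingers": 1, "grip_force": 12}}

```text
t: 19.0
position: [462.3, 302.9, 58.2]
orientation: [-0.0, 0.994, -0.111, 0.0]
contact_force: [-1.5, -0.9, 5.1]
finger_gap: 0.339
gripper_force: 12.0
```

Call:
{"api": "servo_tool", "payload": {"plan": [[[0, 0, -30], 0], [[0, 0, -80], 0], [[0, 0, -130], 0], [[0, 0, -180], 0], [[0, 0, -200], 0], [[0, 0, -200], 0]]}}

```text
t: 19.6
position: [462.9, 303.2, 260.4]
orientation: [-0.001, 0.994, -0.111, 0.002]
contact_force: [-0.0, -0.6, -0.5]
finger_gap: 0.334
gripper_force: 12.0
```

```bash
python3 - <<'E'
from h import *
cs,s=np.cos(-.222),np.sin(-.222)
X=np.array([574,-239])+16.5*np.array([cs,s]);go([X[0],X[1],250],-.222)
E
```

```text
t 19.60 pos [462.9 303.2 260.4] head -0.223 j1 0.37 j6 2.16 shift [244.5 504.3   9.9] turn -0.0 F [-0.  -0.6 -0.5]
```

Call:
{"api": "servo_tool", "payload": {"plan": [[[5, 10, 0], 0], [[15, 30, 0], 0], [[29, 60, 0], 0], [[48, 100, 0], 0], [[68, 141, 0], 0], [[88, 181, 0], 0], [[107, 222, 0], 0], [[127, 262, 0], 0], [[146, 302, 0], 0], [[166, 343, 0], 0], [[185, 383, 0], 0], [[205, 423, 0], 0], [[220, 454, 0], 0], [[232, 479, 0], 0], [[239, 494, 0], 0], [[244.5, 504.5, 0], 0], [[244.5, 504.5, 0], 0], [[244.5, 504.5, 0], 0], [[244.5, 504.5, 0], 0]]}}

```text
t: 21.5
position: [589.1, -242.3, 257.6]
orientation: [-0.0, 0.994, -0.111, -0.0]
contact_force: [-0.6, 0.8, -0.3]
finger_gap: 0.337
gripper_force: 12.0
```

```bash
python3 - <<'E'
from h import *
import pickle
p=r.capture('wrist');save(p,'w7');pickle.dump(p,open('w7.pkl','wb'))
q=r.capture('scene')
cv2.imwrite('pics/cmp.png',np.hstack([cv2.resize(p['color'][100:400,170:470,::-1],(400,400)),cv2.resize(q['color'][160:280,200:320,::-1],(400,400),interpolation=2)]))
cs,s=np.cos(-.222),np.sin(-.222)
X=np.array([574,-239])+16.*np.array([cs,s]);go([X[0],X[1],172],-.222)
E
```

```text
t 21.60 pos [ 589.2 -242.4  257.9] head -0.222 j1 -0.57 j6 1.22 shift [ 0.4 -0.  85.9] turn 0.0 F [-0.2 -0.7 -0.8]
```

View pics/cmp.png

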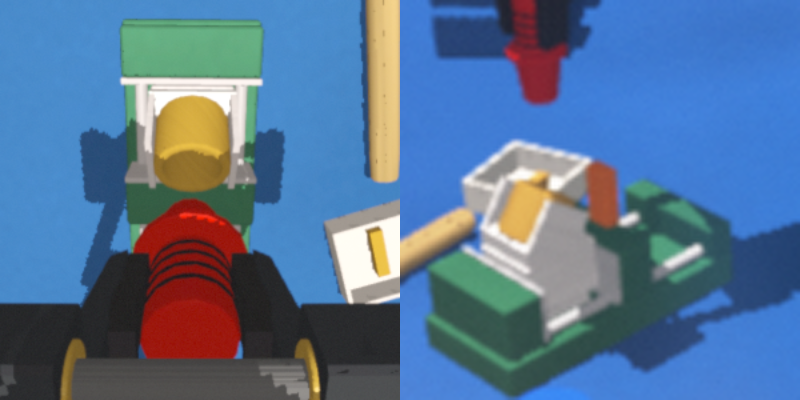

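```bash
cat > path.py <<'E'
import numpy as np
m=np.array([16.8,128.]);a=np.array([.574,-.819]);e=np.array([.819,.574])
zz=np.r_[np.linspace(0,36,37)];prof=np.r_[[[z,13+5*z/36] for z in zz],[[36,23]]]
def clear(phi,d,l):
    # bung points in (depth,lat); tip at (d,l); bung axis outward rotated by phi from -depth toward +lat
    u=np.array([-np.cos(phi),np.sin(phi)]);v=np.array([np.sin(phi),np.cos(phi)])
    c=99
    for sg in(1,-1):
        P=np.array([d,l])+np.outer(prof[:,0],u)+sg*np.outer(prof[:,1],v)
        ins=P[:-1][P[:-1,0]>0]
        if len(ins): c=min(c,19-np.abs(ins[:,1]).max())
        if P[-1,0]>0 and abs(P[-1,1])<26: c=min(c,-P[-1,0])
        # rim corner vs plug side
        for cor in(19,-19):
            q=np.array([0,cor])-[d,l];z=q@u;h=abs(q@v)
            if 0<=z<=36: c=min(c,h-(13+5*z/36))
            if 36<=z<=42: c=min(c,h-23)
    return c
for th in [0,5,10,15,20,25,30,35]:
    phi=np.radians(35-th);best=None
    for d in np.arange(4,36.1,.5):
        l=max(np.arange(-14,6,.5),key=lambda l:clear(phi,d,l));c=clear(phi,d,l)
        if c>=(1.0 if th<35 else 0): best=(d,l,c)
    if best is None: print(th,None);continue
    d,l,c=best;tip=m+a*d+e*l;t=np.radians(th);g=tip+68*np.array([-np.sin(t),np.cos(t)])
    print(th,best,'tip',tip.round(1),'TCP x,z',(g-[0,19]).round(1))
E
python3 path.py
```

```text
0 (np.float64(7.5), np.float64(-7.0), np.float64(1.0715982570344664)) tip [ 15.4 117.8] TCP x,z [ 15.4 166.8]
5 (np.float64(10.0), np.float64(-6.5), np.float64(1.1100014023581366)) tip [ 17.2 116.1] TCP x,z [ 11.3 164.8]
10 (np.float64(13.0), np.float64(-6.0), np.float64(1.0598436934268882)) tip [ 19.3 113.9] TCP x,z [  7.5 161.9]
15 (np.float64(16.5), np.float64(-5.5), np.float64(1.0618560451525596)) tip [ 21.8 111.3] TCP x,z [  4.2 158. ]
20 (np.float64(21.0), np.float64(-5.0), np.float64(1.067006073433184)) tip [ 24.8 107.9] TCP x,z [  1.5 152.8]
25 (np.float64(29.0), np.float64(-5.0), np.float64(1.0541748780964078)) tip [ 29.4 101.4] TCP x,z [  0.6 144. ]
30 (np.float64(33.5), np.float64(-3.0), np.float64(1.0951842083993597)) tip [33.6 98.8] TCP x,z [ -0.4 138.7]
35 (np.float64(35.5), np.float64(0.0), np.float64(1.0694444444444429)) tip [37.2 98.9] TCP x,z [ -1.8 135.6]
```

Call:
{"api": "servo_tool", "payload": {"plan": [[[0, 0, 30], 0], [[0, 0, 60], 0], [[0, 0, 78], 0], [[0, 0, 86], 0], [[0, 0, 90], 0], [[0, 0, 90], 0]], "grip_force": 9}}

```text
t: 22.2
position: [589.4, -243.2, 168.3]
orientation: [0.0, 0.994, -0.111, 0.0]
contact_force: [0.2, 0.0, -1.7]
finger_gap: 0.335
gripper_force: 9.0
```

Call:
{"api": "servo_tool", "payload": {"plan": [[[-1, -0.5, 1], 0], [[-3, -0.5, 2.5], 0], [[-5, -0.5, 4], 0], [[-7, -0.5, 5.5], 0], [[-8.5, -0.5, 7], 0], [[-10, -0.5, 8.5], 0], [[-11, -0.5, 10], 0], [[-11, -0.5, 10], 0]]}}

```text
t: 23.0
position: [579.9, -241.1, 161.0]
orientation: [0.002, 0.994, -0.111, 0.003]
contact_force: [1.7, 0.1, 12.2]
finger_gap: 0.338
gripper_force: 9.0
```

```bash
cat > tilt.py <<'E'
from fit import *
cs,sn=np.cos(-.222),np.sin(-.222)
def tilt(view=None):
    P=[r.capture(k) for k in('scene','wrist')]
    s,_=state();d=s['position']-[574,-239,0];gx=cs*d[0]+sn*d[1];gz=s['position'][2]+19
    print('TCP vise x %.1f y %.1f z %.1f F'%(gx,-sn*d[0]+cs*d[1],gz-19),s['contact_force'].round(1))
    rays=[]
    for p in P:
        for x in r.spot_point(p,'red_bung_seat')[:3]:
            X=atz(p,x['point'],140);e=X[:2]-s['position'][:2]
            if np.hypot(*e)<60: rays.append(ray(p,x['point']));print('seat',round(x['score'],2));break
    if len(rays)>1:
        X,res=tri(rays);d=X-[574,-239,0];fx=cs*d[0]+sn*d[1];print('seat vise',round(fx,1),round(-sn*d[0]+cs*d[1],1),X[2].round(1),res,'theta',np.degrees(np.arctan2(fx-gx,gz-X[2])).round(1),'dist',np.hypot(fx-gx,gz-X[2]).round(1))
    # red-mask fit over theta, slip (scene)
    Rz=np.array([[cs,-sn,0],[sn,cs,0],[0,0,1]])
    out=[]
    M=[]
    for p in P:
        c=cv2.cvtColor(p['color'],cv2.COLOR_RGB2HSV);red=(((c[:,:,0]<6)|(c[:,:,0]>174))&(c[:,:,1]>140)&(c[:,:,2]>50)).astype(np.uint8)
        u=proj(p,[s['position']])[0];box_=np.zeros_like(red);rr=45 if p is P[0] else 130
        x,y=int(u[0]),int(u[1]);box_[max(0,y-rr):y+rr,max(0,x-rr):x+rr]=1;M.append(red*box_)
    print('red px',[int(m.sum()) for m in M])
    for th in range(-10,61,5):
        for sl in (50,54,58,62,66,68,70,74,78):
            t=np.radians(th);Ry=R.from_euler('y',-t).as_matrix()
            sc=[]
            for p,m in zip(P,M):
                o=np.zeros((480,640),np.uint8)
                for X in [np.vstack([disc(30,86),disc(30,42)]),np.vstack([disc(46,36),disc(46,42)]),np.vstack([disc(26,0),disc(36,36)])]:
                    W=((X-[0,0,sl])@Ry.T+[gx,0,gz])@Rz.T+[574,-239,0]
                    cv2.fillConvexPoly(o,cv2.convexHull(proj(p,W).round().astype(np.int32)),1)
                sc.append((m&(1-o)).sum()/m.sum()+0.3*(o&(1-m)).sum()/o.sum())
            out.append((round(sum(sc),3),th,sl,[round(float(v),2) for v in sc]))
    print(sorted(out)[:4]);return P
if __name__=='__main__':
    P=tilt()
    q,w=P;cv2.imwrite('pics/last.png',np.hstack([cv2.resize(w['color'][100:400,170:470,::-1],(400,400)),cv2.resize(q['color'][160:280,200:320,::-1],(400,400),interpolation=2)]))
E
python3 tilt.py
```

```text
TCP vise x 6.2 y -0.8 z 161.0 F [ 1.4 -0.4 12.3]
seat 0.54
seat 0.69
seat vise 11.7 -1.9 154.3 [2.6, 2.6] theta 12.1 dist 26.3
red px [205, 7696]
[(np.float64(0.276), 5, 66, [0.19, 0.09]), (np.float64(0.282), 5, 62, [0.19, 0.1]), (np.float64(0.284), 10, 66, [0.19, 0.09]), (np.float64(0.296), 5, 68, [0.21, 0.08])]
```

Call:
{"api": "servo_tool", "payload": {"plan": [[[0, 0, -3], 0], [[-2, 0, -3], 0], [[-4, 0, -3], 0], [[-5, 0, -2], 0], [[-5, 0, -2], 0]], "grip_force": 6}}

```text
t: 23.7
position: [574.4, -239.8, 161.5]
orientation: [0.001, 0.994, -0.111, 0.002]
contact_force: [2.2, -1.3, 9.7]
finger_gap: 0.336
gripper_force: 9.2
```

```bash
python3 tilt.py
```

```text
TCP vise x 0.6 y -0.6 z 161.5 F [ 1.8 -1.2 10. ]
seat 0.66
seat 0.89
seat vise 3.7 0.9 156.9 [3.3, 3.3] theta 7.4 dist 23.7
red px [216, 7993]
[(np.float64(0.252), 10, 66, [0.17, 0.09]), (np.float64(0.255), 10, 68, [0.17, 0.08]), (np.float64(0.263), 15, 66, [0.17, 0.1]), (np.float64(0.264), 15, 68, [0.17, 0.09])]
```

View pics/last.png

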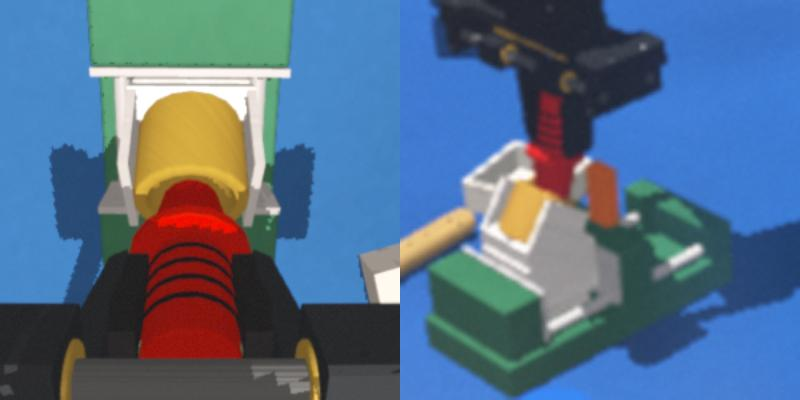

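Call:
{"api": "servo_tool", "payload": {"plan": [[[0, 0, -20], 0], [[0, 0, -50], 0], [[-30, 0, -60], 0], [[-65, 0, -60], 0], [[-85, 0, -60], 0], [[-85, 0, -60], 0]], "grip_force": 10}}

```text
t: 24.5
position: [488.9, -219.7, 219.7]
orientation: [-0.0, 0.994, -0.111, -0.001]
contact_force: [0.1, -1.0, -0.9]
finger_gap: 0.335
gripper_force: 11.6
```

```bash
python3 tilt.py
```

```text
TCP vise x -85.3 y -0.2 z 219.6 F [ 0.7 -0.2 -1.7]
seat 0.75
red px [155, 8005]
[(np.float64(0.292), 10, 66, [0.2, 0.09]), (np.float64(0.293), 5, 66, [0.2, 0.09]), (np.float64(0.298), 5, 68, [0.21, 0.08]), (np.float64(0.303), 10, 62, [0.2, 0.1])]
```

Call:
{"api": "servo_tool", "payload": {"plan": [[[0, 0, 40], 0], [[0, 0, 80], 0], [[0, 0, 110], 0], [[0, 0, 121], 0], [[0, 0, 121], 0], [[0, 0, 121], 0]]}}

```text
t: 25.3
position: [491.6, -220.9, 99.9]
orientation: [0.0, 0.994, -0.111, 0.001]
contact_force: [0.3, 0.3, -0.9]
finger_gap: 0.336
gripper_force: 11.6
```

Call:
{"api": "servo_tool", "payload": {"plan": [[[-4, 0, 0], 0], [[-8, 0, 0], 0], [[-12, 0, 0], 0], [[-16, 0, 0], 0], [[-20, 0, 0], 0], [[-24, 0, 0.5], 0], [[-28, 0, 1], 0], [[-32, 0, 1.5], 0], [[-36, 0, 2], 0], [[-36, 0, 2], 0]]}}

```text
t: 26.3
position: [455.0, -212.3, 96.6]
orientation: [-0.0, 0.994, -0.111, -0.0]
contact_force: [0.8, -0.9, 2.3]
finger_gap: 0.34
gripper_force: 11.2
```

```bash
python3 tilt.py
```

```text
TCP vise x -121.6 y -0.1 z 96.5 F [1.3 0.  2.3]
seat 0.64
red px [138, 9494]
[(np.float64(0.292), 30, 66, [0.21, 0.08]), (np.float64(0.296), 30, 62, [0.21, 0.09]), (np.float64(0.299), 35, 66, [0.21, 0.09]), (np.float64(0.3), 35, 62, [0.21, 0.09])]
```

Call:
{"api": "servo_tool", "payload": {"plan": [[[-3, 0, 0], 0], [[-6, 0, 0], 0], [[-7, 0, 0], 0], [[-7, 0, 0], 0]]}}

```text
t: 26.9
position: [448.6, -210.8, 96.7]
orientation: [-0.0, 0.994, -0.111, -0.0]
contact_force: [1.7, 0.3, 0.9]
finger_gap: 0.338
gripper_force: 10.1
```

Call:
{"api": "servo_tool", "payload": {"plan": [[[0, 0, -10], 0], [[0, 0, -40], 0], [[0, 0, -80], 0], [[0, 0, -110], 0], [[30, 0, -110], 0], [[65, 0, -110], 0], [[90, 0, -110], 0], [[90, 0, -110], 0], [[90, 0, -110], 0]], "grip_force": 25}}

```text
t: 27.8
position: [536.2, -230.5, 206.6]
orientation: [-0.0, 0.994, -0.111, -0.001]
contact_force: [0.1, 0.2, -0.6]
finger_gap: 0.333
gripper_force: 25.1
```

```bash
sed -i 's/range(-10,61,5)/range(14,50,3)/; s/(50,54.*78)/(60,62,64,66,68,70)/' tilt.py; python3 tilt.py
```

```text
TCP vise x -39.1 y -0.2 z 207.0 F [-0.7  0.2 -1.4]
seat 0.82
red px [211, 9808]
[(np.float64(0.272), 32, 66, [0.19, 0.08]), (np.float64(0.273), 35, 64, [0.19, 0.08]), (np.float64(0.274), 35, 62, [0.19, 0.09]), (np.float64(0.275), 32, 64, [0.19, 0.08])]
```

Call:
{"api": "servo_tool", "payload": {"plan": [[[2, 0, 12], 0], [[5, 0, 25], 0], [[10.5, 0, 33], 0], [[16.5, 0, 41.5], 0], [[19, 0, 45.5], 0], [[22, 0, 49.5], 0], [[25, 0, 53.5], 0], [[25, 0, 53.5], 0]]}}

```text
t: 28.8
position: [561.1, -236.3, 152.8]
orientation: [-0.0, 0.994, -0.111, -0.0]
contact_force: [0.4, -0.1, -1.0]
finger_gap: 0.332
gripper_force: 25.1
```

```bash
python3 tilt.py
```

```text
TCP vise x -13.2 y -0.2 z 153.4 F [-0.3  0.1 -1.2]
seat 0.75
seat 0.95
seat vise -4.0 -1.2 144.3 [0.1, 0.1] theta 18.2 dist 29.6
red px [200, 9520]
[(np.float64(0.264), 29, 66, [0.18, 0.08]), (np.float64(0.267), 29, 64, [0.18, 0.09]), (np.float64(0.267), 32, 64, [0.18, 0.09]), (np.float64(0.267), 32, 66, [0.18, 0.08])]
```

Call:
{"api": "servo_tool", "payload": {"plan": [[[1.5, 0, 2], 0], [[3, 0, 4], 0], [[4.5, 0, 6.1], 0], [[5.7, 0, 8.2], 0], [[5.7, 0, 8.2], 0]], "grip_force": 12}}

```text
t: 29.5
position: [566.5, -237.5, 144.6]
orientation: [-0.0, 0.994, -0.111, -0.0]
contact_force: [0.2, 0.6, -1.7]
finger_gap: 0.334
gripper_force: 12.1
```

Call:
{"api": "servo_tool", "payload": {"plan": [[[1.5, 0, 2], 0], [[3, 0, 4], 0], [[4.5, 0, 6.1], 0], [[5.7, 0, 8.2], 0], [[5.7, 0, 8.2], 0]]}}

```text
t: 30.0
position: [572.3, -239.0, 136.7]
orientation: [0.0, 0.994, -0.111, 0.0]
contact_force: [1.4, -1.1, -1.2]
finger_gap: 0.332
gripper_force: 12.1
```

Call:
{"api": "servo_tool", "payload": {"plan": [[[0.6, 0, 0.8], 0], [[1.2, 0, 1.7], 0], [[1.7, 0, 2.5], 0], [[1.7, 0, 2.5], 0]]}}

```text
t: 30.4
position: [574.1, -239.5, 134.7]
orientation: [0.0, 0.994, -0.111, 0.001]
contact_force: [0.9, -1.4, 2.2]
finger_gap: 0.332
gripper_force: 12.1
```

Call:
{"api": "servo_tool", "payload": {"plan": [[[0.6, 0, 0.8], 0], [[1.2, 0, 1.7], 0], [[1.7, 0, 2.5], 0], [[1.7, 0, 2.5], 0]]}}

```text
t: 30.8
position: [575.8, -240.0, 133.2]
orientation: [0.001, 0.994, -0.111, 0.001]
contact_force: [-0.5, -1.1, 9.4]
finger_gap: 0.338
gripper_force: 13.2
```

```bash
python3 tilt.py
```

```text
TCP vise x 2.0 y -0.6 z 133.2 F [ 0.1 -0.9  9.8]
seat 0.78
red px [106, 7102]
[(np.float64(0.375), 17, 62, [0.24, 0.13]), (np.float64(0.377), 20, 62, [0.24, 0.13]), (np.float64(0.379), 23, 62, [0.24, 0.14]), (np.float64(0.38), 20, 60, [0.24, 0.14])]
```

Call:
{"api": "servo_tool", "payload": {"plan": [[[-1, 0, 0], 0], [[-2, 0, 0], 0], [[-3, 0, 0.5], 0], [[-3, 0, 1], 0], [[-3, 0, 1], 0]], "grip_force": 6}}

```text
t: 31.5
position: [573.8, -239.7, 132.7]
orientation: [0.001, 0.994, -0.111, 0.002]
contact_force: [3.1, -2.5, 10.3]
finger_gap: 0.337
gripper_force: 7.4
```

Call:
{"api": "servo_tool", "payload": {"plan": [[[0, 0, -1], 0], [[0, 0, -1], 0], [[0, 0, -1], 0], [[0, 0, -1], 0]], "fingers": -0.1}}

```text
t: 31.9
position: [572.3, -238.7, 131.3]
orientation: [-0.0, 0.994, -0.111, -0.0]
contact_force: [0.8, 0.4, -0.6]
finger_gap: 0.547
gripper_force: 0.0
```

Call:
{"api": "servo_tool", "payload": {"plan": [[[0, 0, -30], 0], [[0, 0, -70], 0], [[-20, 0, -105], 0], [[-30, 0, -105], 0], [[-30, 0, -105], 0]]}}

```text
t: 32.4
position: [542.7, -232.2, 237.6]
orientation: [0.0, 0.994, -0.111, 0.0]
contact_force: [0.8, 0.1, -0.3]
finger_gap: 0.548
gripper_force: 0.0
```

```bash
cat > flush.py <<'E'
from fit import *
from itertools import product
cs,sn=np.cos(-.222),np.sin(-.222);Rz=np.array([[cs,-sn,0],[sn,cs,0],[0,0,1]])
P=[r.capture(k) for k in('scene','wrist')]
go([574,-239,0],-.222)
mouth=np.array([16.8,0,128.]);n=np.array([-.574,0,.819])
M=[]
for p in P:
    c=cv2.cvtColor(p['color'],cv2.COLOR_RGB2HSV);red=(((c[:,:,0]<6)|(c[:,:,0]>174))&(c[:,:,1]>140)&(c[:,:,2]>50)).astype(np.uint8)
    u=proj(p,[(mouth+30*n)@Rz.T+[574,-239,0]])[0];rr=35 if p is P[0] else 110;x,y=int(u[0]),int(u[1])
    b=np.zeros_like(red);b[max(0,y-rr):y+rr,max(0,x-rr):x+rr]=1;M.append(red*b)
print([int(m.sum()) for m in M])
for k,(p,m) in enumerate(zip(P,M)):
    out=[]
    for th,gap,dx in product(range(20,48,3),(-2,0,2,4,6,9,12),(-2,0,2)):
        Ry=R.from_euler('y',-np.radians(th)).as_matrix();o=np.zeros((480,640),np.uint8)
        for X in [np.vstack([disc(30,50),disc(30,6)]),np.vstack([disc(46,0),disc(46,6)])]:
            W=(X@Ry.T+mouth+n*gap+[dx,0,0])@Rz.T+[574,-239,0];cv2.fillConvexPoly(o,cv2.convexHull(proj(p,W).round().astype(np.int32)),1)
        out.append((round(1-(o&m).sum()/(o|m).sum(),3),th,gap,dx))
    print(k,sorted(out)[:5])
for p in P: print([(round(x['score'],2),np.round(x['point'],1).tolist()) for x in r.spot_point(p,'red_bung_seat')[:4]],proj(p,[mouth@Rz.T+[574,-239,0]])[0][::-1].round(1))
for q in r.spot_point(P[1],'jaw_lug')[:1]:
    d=atz(P[1],q['point'],127)-[574,-239,0];print('lug x',cs*d[0]+sn*d[1])
E
python3 flush.py
```

```text
t 32.50 pos [ 543.2 -232.2  236.1] head -0.223 j1 -0.60 j6 1.19 shift [ 3.180e+01 -1.000e-01  2.361e+02] turn -0.1 F [-0.7  0.4 -0.1]
[191, 3791]
0 [(np.float64(0.337), 41, 2, 2), (np.float64(0.342), 38, 0, 0), (np.float64(0.346), 41, 0, 0), (np.float64(0.351), 41, -2, 0), (np.float64(0.352), 41, -2, 2)]
1 [(np.float64(0.115), 47, -2, -2), (np.float64(0.117), 44, -2, -2), (np.float64(0.126), 47, 0, 0), (np.float64(0.13), 41, -2, -2), (np.float64(0.131), 35, -2, -2)]
[(0.68, [216.1, 246.5]), (0.67, [296.4, 496.0]), (0.45, [351.2, 321.7])] [216.7 244. ]
[(0.56, [175.4, 314.7])] [172.7 313.2]
lug x -39.40002442196671
```

Call:
{"api": "servo_tool", "payload": {"plan": [[[0, 0, 0], 0], [[10, 0, 0], 0], [[26, 0, 10], 0], [[26, 0, 30], 0], [[26, 0, 45], 0], [[26, 0, 50], 0], [[26, 0, 50], 0], [[26, 0, 50], 0]], "fingers": 1, "grip_force": 10}}

```text
t: 33.45
position: [568.9, -238.2, 187.6]
orientation: [0.0, 0.994, -0.111, 0.001]
contact_force: [0.1, 0.3, -0.4]
finger_gap: 0.005
gripper_force: 0.0
```

Call:
{"api": "servo_tool", "payload": {"plan": [[[0.6, 0, 1], 0], [[1.2, 0, 2], 0], [[1.8, 0, 3], 0], [[2.4, 0, 4], 0], [[3, 0, 5], 0], [[3.6, 0, 6], 0], [[3.6, 0, 6], 0]]}}

```text
t: 34.15
position: [572.1, -238.8, 180.6]
orientation: [-0.0, 0.994, -0.111, -0.0]
contact_force: [-0.5, -0.1, -0.9]
finger_gap: 0.003
gripper_force: 0.0
```

Call:
{"api": "servo_tool", "payload": {"plan": [[[0.3, 0, 1], 0], [[0.6, 0, 2], 0], [[1, 0, 3], 0], [[1, 0, 3], 0]]}}

```text
t: 34.55
position: [573.1, -239.1, 177.7]
orientation: [-0.0, 0.994, -0.111, -0.0]
contact_force: [1.0, 0.7, -0.4]
finger_gap: 0.002
gripper_force: 0.0
```

Call:
{"api": "servo_tool", "payload": {"plan": [[[0.2, 0, 0.7], 0], [[0.5, 0, 1.4], 0], [[0.7, 0, 2], 0], [[0.7, 0, 2], 0]]}}

```text
t: 34.95
position: [573.6, -239.3, 176.7]
orientation: [0.0, 0.994, -0.111, -0.0]
contact_force: [-3.2, 1.0, 5.9]
finger_gap: 0.007
gripper_force: 3.3
```

Call:
{"api": "servo_tool", "payload": {"plan": [[[0.4, 0, 0.6], 0], [[0.8, 0, 1.2], 0], [[0.8, 0, 1.2], 0]]}}

```text
t: 35.25
position: [573.9, -239.4, 176.4]
orientation: [0.0, 0.994, -0.111, -0.0]
contact_force: [-9.5, 4.1, 12.9]
finger_gap: -0.001
gripper_force: 6.7
```

Call:
{"api": "servo_tool", "payload": {"plan": [[[0, 0, -10], 0], [[0, 0, -40], 0], [[-30, 0, -60], 0], [[-30, 0, -60], 0], [[-30, 0, -60], 0]]}}

```text
t: 35.75
position: [545.4, -232.9, 234.9]
orientation: [0.0, 0.994, -0.111, 0.0]
contact_force: [0.4, 0.3, 0.0]
finger_gap: 0.006
gripper_force: 0.0
```

```bash
python3 flush.py
```

```text
t 35.85 pos [ 545.5 -232.8  233.7] head -0.223 j1 -0.60 j6 1.19 shift [ 2.940e+01 -1.000e-01  2.336e+02] turn -0.0 F [ 0.3  0.4 -0.8]
[193, 3854]
0 [(np.float64(0.342), 41, 2, 2), (np.float64(0.346), 38, 0, 0), (np.float64(0.351), 41, 0, 0), (np.float64(0.356), 41, -2, 0), (np.float64(0.356), 41, -2, 2)]
1 [(np.float64(0.109), 47, -2, -2), (np.float64(0.112), 44, -2, -2), (np.float64(0.124), 41, 0, -2), (np.float64(0.125), 41, -2, -2), (np.float64(0.127), 38, -2, -2)]
[(0.91, [257.5, 478.9]), (0.8, [293.2, 495.3]), (0.65, [257.2, 250.4]), (0.64, [215.6, 244.5])] [216.7 244. ]
[(0.96, [178.7, 315.5])] [176.7 313.2]
```

```bash
python3 - <<'E'
from h import *
import pickle
cs,s=np.cos(-.222),np.sin(-.222)
def V(p,rc,z):
    d=atz(p,rc,z)-[574,-239,0];return round(cs*d[0]+s*d[1],1),round(-s*d[0]+cs*d[1],1)
for p in(pickle.load(open('w5.pkl','rb')),r.capture('wrist')):
    u=proj(p,[[536.9,-230.6,127]])[0];c=cv2.cvtColor(p['color'],cv2.COLOR_RGB2HSV)
    m=((c[:,:,0]>9)&(c[:,:,0]<18)&(c[:,:,1]>220)&(c[:,:,2]>110)).astype(np.uint8);b=0*m;x,y=u.astype(int);b[y-30:y+30,x-30:x+30]=1;m&=b
    ys,xs=np.nonzero(m);print(u.round(1),m.sum(),ys.min(),ys.max(),xs.min(),xs.max(),'back edge',V(p,(ys.max()+.5,(xs.min()+xs.max())/2),127))
E
```

```text
[312.7 258.7] 837 235 266 298 325 back edge (np.float64(-45.1), np.float64(1.0))
[313.2 246. ] 318 242 255 298 326 back edge (np.float64(-46.1), np.float64(1.0))
```

Call:
{"api": "servo_tool", "payload": {"plan": [[[-25, 0, 0], 0], [[-43, 0, 10], 0], [[-43, 0, 50], 0], [[-43, 0, 90], 0], [[-43, 0, 115], 0], [[-43, 0, 120], 0], [[-43, 0, 120], 0], [[-43, 0, 120], 0]]}}

```text
t: 36.85
position: [504.1, -223.7, 116.1]
orientation: [0.001, 0.994, -0.111, 0.001]
contact_force: [-0.9, 0.3, 0.1]
finger_gap: 0.004
gripper_force: 0.0
```

Call:
{"api": "servo_tool", "payload": {"plan": [[[4, 0, 0], 0], [[8, 0, 0], 0], [[11, 0, 0], 0], [[13, 0, 0], 0], [[14.5, 0, 0], 0], [[15.5, 0, 0], 0], [[15.5, 0, 0], 0]]}}

```text
t: 37.55
position: [518.5, -226.7, 114.6]
orientation: [-0.0, 0.994, -0.111, -0.0]
contact_force: [0.4, -0.4, -1.3]
finger_gap: 0.006
gripper_force: 0.0
```

Call:
{"api": "servo_tool", "payload": {"plan": [[[0.7, 0, 0], 0], [[1.4, 0, 0], 0], [[2, 0, 0], 0], [[2, 0, 0], 0]]}}

```text
t: 37.95
position: [519.2, -226.8, 114.6]
orientation: [-0.0, 0.994, -0.111, -0.002]
contact_force: [-8.1, 1.9, 4.1]
finger_gap: 0.006
gripper_force: 4.2
```

Call:
{"api": "servo_tool", "payload": {"plan": [[[0.5, 0, 0], 0], [[1, 0, 0], 0], [[1.5, 0, 0], 0], [[1.5, 0, 0], 0]]}}

```text
t: 38.35
position: [519.3, -226.8, 114.5]
orientation: [-0.001, 0.994, -0.111, -0.004]
contact_force: [-17.6, 2.8, 9.4]
finger_gap: 0.006
gripper_force: 8.8
```

Jaw did not move under 18 N, so it is tight. I'll back off, then hand in.

Call:
{"api": "servo_tool", "payload": {"plan": [[[-6, 0, 0], 0], [[-15, 0, 0], 0], [[-20, 0, -30], 0], [[-20, 0, -80], 0], [[-20, 0, -130], 0], [[-20, 0, -130], 0], [[-20, 0, -130], 0]]}}

```text
t: 39.05
position: [502.3, -223.1, 245.0]
orientation: [0.0, 0.994, -0.111, 0.001]
contact_force: [0.6, 0.3, -0.7]
finger_gap: 0.008
gripper_force: 0.0
```

```bash
python3 flush.py | head -4; python3 -c "
from plant import r
print(r.hand_in())"
```

```text
t 39.15 pos [ 501.8 -222.7  243.1] head -0.223 j1 -0.63 j6 1.16 shift [7.450e+01 2.000e-01 2.429e+02] turn -0.0 F [ 0.1 -0.1 -1.2]
[189, 3988]
0 [(np.float64(0.32), 41, 2, 2), (np.float64(0.325), 38, 0, 0), (np.float64(0.329), 41, -2, 0), (np.float64(0.33), 41, -2, 2), (np.float64(0.33), 41, 0, 0)]
1 [(np.float64(0.138), 23, 6, -2), (np.float64(0.138), 26, 6, -2), (np.float64(0.139), 26, 4, -2), (np.float64(0.139), 29, 2, -2), (np.float64(0.141), 20, 9, -2)]
the job is handed in; nothing more can be done
None
```

I handed the job in at about 39 s: the block is clamped in the vise (the jaw did not move under an 18 N push), and the red bung was then inserted and released; the press test put it at its seated height, though the last wrist-camera fit was ambiguous about flushness.

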